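Unlock the vial carriage and push it home

ROBOT

A 6-joint arm with a two-finger parallel gripper is mounted at the origin on the work surface; the furniture and walls round the work are solid. World frame = base frame: x ahead of the robot, y to its left, z up, the work surface at z = 0. Lengths are in m, angles in rad, forces in N, time in s.
With the tool pointing down it reaches from about 0.425 to 0.95 m from the base axis. Payload 3.5 kg.
Tool frame: the origin (TCP) lies at the very end of the fingers, on their centre line; the grasp point (between the pads) lies 19 mm behind it; z points along the fingers, y is the line along which they close (so a half turn about z gives the same grasp; the last joint's range is limited). The gripper opens to 85 mm and grips with 20 to 120 N. Pads are 22 mm wide; open, the fingers measure 114 mm over their backs; the gripper's body (76 mm by 85 mm) begins 54 mm behind the grasp point. The pads swing forward as they close: fully open they stand 13 mm farther back than shut.
Start: joints at [1.004, 0.286, 1.577, -0, 1.279, -0.15], TCP at [0.273, 0.617, 0.231] pointing down, gripper open.
Joint ranges: [-2.77, 2.77], [-0.9, 2.22], [0.21, 2.48], [-1.53, 4.67], [0.24, 2.81], [-2.84, 2.84]. Speed limits (rad/s): [2.79, 2.79, 3.14, 3.14, 3.14, 3.14].

INTERFACE

Orientations are given as a unit quaternion [x, y, z, w].
In Python, from station import r gives the robot as it stands.
- The arm moves only by the tool arm_command, never from a script. Its argument "moves" is a list that holds one entry, the list of rows, each a list of 6 numbers: the shift along the tool's x, y, z in m, then the turn, a rotation vector about the tool's x, y, z in rad. A call has 1 to 20 rows; each row is the pose to reach, as a shift and turn from the pose commanded when the call began, along the tool's axes at that moment; what a row does not reach only later rows make up. A row lasts 1/10 s, in which the tool goes at most 50 mm and 8.59 degrees, less where a joint would pass 70% of its speed; a pose out of reach is approached as far as the arm can. A call with a gripper value outside its range is refused whole. "grip" is the gripper command: -1 is shut, 1 is fully open, values between are in proportion, set as the call begins (left out, the last holds). The fingers move at their own pace and stop on an object; "force" is the grip in N (left out, the last holds). Time passes only in rows, so rows that repeat a pose let the fingers close. It gives the time, the measured TCP pose, the force, the opening and the grip force at its end, in the units of the state.
- r.state(): the state, without advancing time (a new reading comes with each control period).
- r.camera(name): name is "scene" or "top" or "wrist"; returns (picture, depth): 420x560x3 uint8, blue, green, red; 420x560 float32, m along the optical axis (not along the pixel's ray), 0 where there is no reading.
- r.get_calibration(name): a dict with "intrinsics" (3x3 intrinsics, pixels), "k1" (the pictures are not rectified: a ray, as slopes to the right and down, at radius r is drawn at 1 + k1 r^2 times it, then the intrinsics apply), "camera_from_world" (4x4, takes a point from world to camera coordinates); the wrist camera has in their place "mount" (4x4, takes a point from camera to tool coordinates, whose origin is the TCP and whose axes are the flange's). Camera axes: x right, y up, looking along -z (the intrinsics and any distortion apply to the point x, -y, -z); pixel columns grow to the right and rows downward; lengths in m; the calibration is good to about 2 mm. A picture is of the moment at which its call begins: read the wrist's pose just before it. get_calibration takes no time and is no camera call.
- r.sign_off(): hands the job in; it is judged then, once.
Trained networks look in the newest picture that a camera, given by its name, has taken for a name from the list of things; names that differ only in an ending like _2 or _b are one class to them, and where a whole thing is asked for, a point or a joint stands for the part that bears it (a point fixed in the world has none). Each returns a list of dicts, best first, with "score" (0 to 1); they miss things now and then, are a little off and sometimes report something else, mostly with a low value. They report only what shows in the picture. A call takes as long as a camera call.
- r.search_frame(camera, query): "centre" ([column, row] in pixels, amid what is visible of it).
- r.cut_out(camera, query): "mask" (420x560 bool, what is visible of it) and "centre" ([column, row] in pixels, amid what is visible of it).
The state is a dict: "t": time; "joint_pos": joint angles; "joint_velocities": joint speeds; "effort": joint torques, N m; "tool_pos": TCP position; "orientation": TCP orientation; "force": force on the tool from outside, world axes, zero at the start; "ft_torque": the same for the moment, N m; "opening": finger opening in m; "finger_force": force on a finger pad.
Only numpy, scipy, OpenCV 4.12 (cv2) and the standard library are available. Lean on these libraries where they do the work, as an engineer would, in place of code of your own. Each camera call takes 0.05 s, during which the arm holds its last target. There are 200 camera calls.

TASK

On the vial jig, push the cam's handle round with a fingertip until the cam's low point faces the carriage's roller (the handle then points straight away from the carriage). Only then push the carriage forward by its upright plate, away from the robot, until it is fully home against its stops. Use pushes only: lift nothing, do not touch the vial that rides in the carriage, and leave the other things on the table where they are.

Things in the scene. Friction and masses are not known exactly. Their poses are not given: they have to be found in the camera images.
- jig: aluminium base plate 220 x 100 x 10 mm, screwed to the table; origin at the centre of its underside. Its x axis (forward) is the way the carriage slides, away from the robot; y left, z up. Carriage and vial are on the robot's half (guide rails up to 26 mm high, at y = -42 to 42 mm, x = -110 to 18 mm), the cam on the far half.
- cam (a joint): cam angle about its vertical pivot, rad: 0 when its low point faces the carriage's roller and its handle points along jig +x, straight away from the carriage; grows clockwise seen from above (1.57: handle to jig -y, the right). Stops at -0.7 and 2.7; starts 1.7 to 2.45, stays where left, needs about 4 N at the handle. The carriage goes fully home only within 0.45 rad of 0.
- cam_pivot (a point): top of the cam's pivot screw, 43 mm above the table, at jig x = 58 mm, y = 0; fixed. The cam is a steel disc of 60 mm diameter, 12 to 26 mm above the table, pivoted 14 mm off its centre: its rim is 44 mm from the pivot on the handle's side (high point) and 16 mm on the opposite side (low point).
- cam_handle (a point): middle of the cam's upright handle, a black round pin of 14 mm diameter, free to touch from 41 to 86 mm above the table (this point at 63.5 mm), 60 mm from the pivot axis, on a flat arm whose top is 34 mm above the table
- carriage (a joint): travel of the carriage (follower slide) along the jig's +x, m: 0 at the start, drawn back, 0.028 fully home against its stops. Slides with about 3 N of friction and stays where it is left.
- carriage_plate (a point): point on the rear face (towards the robot, facing jig -x) of the carriage's upright aluminium push plate, on its centre line, 50 mm above the table; the plate is 46 mm wide (jig y), 8 mm thick, from 20 to 61 mm above the table. At the start it is at jig x = -99 mm.
- carriage_nest (a point): floor of the round socket on the carriage in which the vial stands, 20.5 mm above the table, 41 mm ahead of the plate's rear face; socket inner diameter 30 mm, rim 11 mm above this point
- vial: the small capped vial that stands in the carriage; origin at the centre of its underside
- vial_mid (a point): middle, half-way up, of the small capped vial, 26 mm diameter, 52 mm tall (top at 72 mm above the table), that stands loose in the carriage's socket: not to be touched; its z axis is up
- spare_vial: bystander: black-capped vial, 31 mm diameter, 62 mm tall, standing to the left of the jig's rear half; origin under its centre
- lot_stamp: bystander: wooden hand stamp 37 x 48 x 74 mm, standing to the left of the jig; origin under its centre
- tweezers: bystander: steel tweezers 124 x 31 x 10 mm lying near the far edge of the table, left of the jig's far end; origin under their centre

How it is judged:
On the way:
1. the cam is turned until its low point faces the roller, with the carriage still drawn back (value of joint cam between -0.45 and 0.45 rad and value of joint carriage below 0.008 m), for 0.2 s.
At the end, for the whole second after the job is handed in: The cam is within 0.45 rad of its low point (joint cam 0), the carriage is fully home (joint carriage above 24.5 of 28 mm), the vial stands upright in its socket (within 6 mm and 0.15 rad, not raised), and the bystanders are within 20 mm of where they were (value of joint cam between -0.45 and 0.45 rad and value of joint carriage above 0.0245 m and horizontal distance between vial_mid and carriage_nest below 0.006 m and z of vial_mid in the frame of carriage_nest below 0.03 m and angle between vial_mid's own z axis and vertical below 0.15 rad and distance of each of spare_vial, lot_stamp, tweezers from where it was at the start of the episode below 0.02 m); the robot touches nothing.
It fails at once if the carriage is pushed forward (more than 8 mm) while the cam is not at its low point (within 0.45 rad) (value of joint carriage above 0.008 m and (value of joint cam above 0.45 rad or value of joint cam below -0.45 rad)).
It fails at once if the vial in the carriage is touched by the robot (contact force between vial and the fingers above 0.5 N or contact force between vial and the arm above 0.5 N).
It fails at once if the vial is lifted out or tipped in its socket (z of vial_mid in the frame of carriage_nest above 0.034 m or angle between vial_mid's own z axis and vertical above 0.4 rad).
It fails at once if a bystander is lifted, tipped or pushed away (distance of any of spare_vial, lot_stamp, tweezers from where it was at the start of the episode above 0.03 m or angle between any of spare_vial, lot_stamp's own z axis and vertical above 0.5 rad).
It also fails if it takes over 51 s, if anything falls off the work surface, if the arm or the gripper's body presses on something with over 40 N, if the wrist force passes 120 N, or if a joint passes its speed limit or range.

## Working session

There is one attempt and no reset: what is moved stays moved. The work goes in short steps, Python scripts to look and compute and a tool call to move; the robot and the scene stay as the last step left them, time stands still between calls to the robot, and variables do not carry over. Pictures are saved under pics/ and viewed, at most 10 in all, crops included, and the job is handed in when it is done.

Besides the shell and the picture viewer there is one more tool, called after ">>>" in YAML: its name, and indented under it one key for each argument. arm_command: Moves the arm, as the interface text tells. Its arguments: {"type":"object","properties":{"moves":{"type":"array","items":{"type":"array","items":{"type":"array","items":{"type":"number"}}}},"grip":{"type":"number"},"force":{"type":"number"}},"required":["moves"]}

```bash
mkdir -p pics
cat > h.py <<'E'
import numpy as np, cv2
from station import r
def ray_px(cam,u,v):
    c=r.get_calibration(cam);K=np.array(c["intrinsics"]);k=c["k1"]
    d=np.array([(u-K[0,2])/K[0,0],(v-K[1,2])/K[1,1]]);s=d.copy()
    for _ in range(20): s=d/(1+k*(s@s))
    return s,np.linalg.inv(np.array(c["camera_from_world"]))
def at_z(cam,u,v,z):
    s,T=ray_px(cam,u,v);d=T[:3,:3]@np.array([s[0],-s[1],-1]);o=T[:3,3]
    return o+d*(z-o[2])/d[2]
def at_depth(cam,u,v,dep):
    s,T=ray_px(cam,u,v);return (T@np.array([s[0]*dep,-s[1]*dep,-dep,1]))[:3]
E
python3 - <<'E'
from h import *
print(r.state()["t"],r.state()["tool_pos"],r.state()["orientation"])
for cam in("top","scene"):
    im,d=r.camera(cam);cv2.imwrite(f"pics/{cam}1.png",im);np.save(f"{cam}d.npy",d)
    for q in("cam_handle","cam","cam_pivot","carriage_plate","jig","vial","spare_vial","lot_stamp","tweezers"):
        try:
            o=r.search_frame(cam,q)
            for e in o[:2]:
                u,v=e["centre"];dd=d[int(v),int(u)]
                print(cam,q,round(e["score"],2),np.round([u,v]),np.round(at_depth(cam,u,v,dd),3) if dd else 0)
        except Exception as x: print(q,x)
E
```

```text
0.0 [0.27285442 0.61667008 0.22993491] [ 2.06878763e-01  9.78365869e-01 -1.10105234e-03 -4.38139751e-04]
top cam_handle 0.94 [303. 185.] [ 0.59  -0.186  0.035]
top cam 0.72 [281. 235.] [ 0.492 -0.142  0.071]
top cam 0.58 [300. 186.] [ 0.587 -0.181  0.036]
top cam_pivot 0.75 [302. 188.] [ 0.584 -0.184  0.033]
top cam_pivot 0.2 [284. 230.] [ 0.506 -0.15   0.031]
top carriage_plate 0.68 [282. 229.] [ 0.506 -0.146  0.031]
top jig 0.75 [287. 206.] [ 0.55  -0.155  0.026]
top vial 0.72 [281. 236.] [ 0.49  -0.141  0.072]
top vial 0.47 [185. 138.] [0.688 0.043 0.01 ]
top spare_vial 0.82 [239. 225.] [ 0.511 -0.066  0.063]
top spare_vial 0.4 [302. 184.] [ 0.591 -0.184  0.036]
top lot_stamp 0.67 [247. 183.] [ 0.59 -0.08  0.06]
top tweezers 0.7 [198. 134.] [0.697 0.018 0.005]
scene cam_handle 0.94 [319. 240.] [ 0.579 -0.182  0.026]
scene cam 0.56 [322. 238.] [ 0.579 -0.186  0.034]
scene cam 0.25 [268. 255.] [ 0.482 -0.146  0.057]
scene cam_pivot 0.95 [321. 241.] [ 0.572 -0.189  0.033]
scene carriage_plate 0.74 [260. 268.] [ 0.452 -0.153  0.059]
scene jig 0.89 [296. 259.] [ 0.525 -0.171  0.022]
scene vial 0.83 [271. 257.] [ 0.482 -0.153  0.056]
scene spare_vial 0.9 [242. 234.] [ 0.502 -0.078  0.044]
scene spare_vial 0.71 [265. 269.] [ 0.474 -0.146  0.029]
scene lot_stamp 0.58 [279. 211.] [ 0.597 -0.087  0.027]
scene tweezers 0.86 [266. 176.] [0.679 0.003 0.006]
```

Run:
```python
import cv2
a=cv2.imread("pics/top1.png")[115:275,170:370];cv2.imwrite("pics/topc.png",cv2.resize(a,None,fx=3.7,fy=3.7,interpolation=2))
a=cv2.imread("pics/scene1.png")[150:310,190:390];cv2.imwrite("pics/scenec.png",cv2.resize(a,None,fx=3.7,fy=3.7,interpolation=2))
```

```text
(no output)
```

View pics/topc.png

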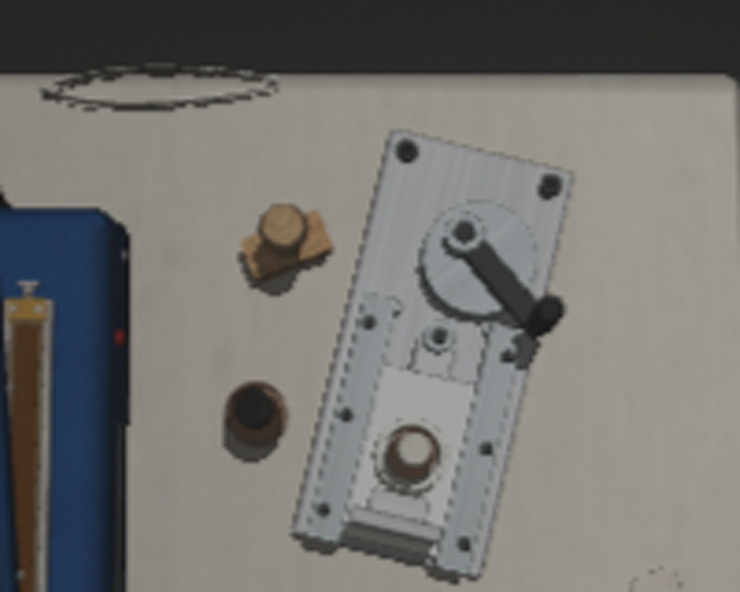

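View pics/scenec.png

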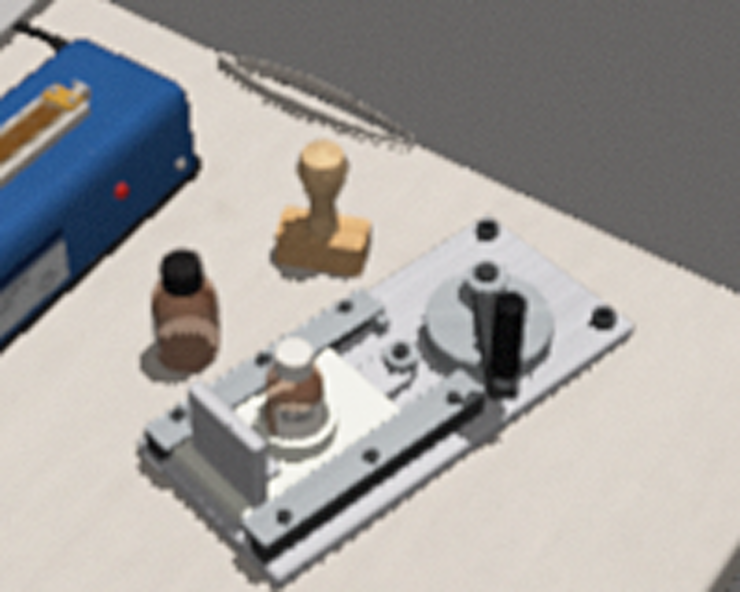

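The top view shows the jig with its pivot screw at crop (464,231), handle top about (547,312), and plate corners about (390,130), (573,172), (292,538) and (480,578). The spare vial and stamp are on the left, next to a blue instrument.

Run:
```python
from h import *
f=lambda x,y,z:at_z("top",x/3.7+170,y/3.7+115,z)
C=[f(390,130,.01),f(573,172,.01),f(480,578,.01),f(292,538,.01)]
print(np.round(C,4)); fl,fr,br,bl=C
d=fl+fr-bl-br;yaw=np.arctan2(d[1],d[0]);c=sum(C)/4
w=fl+bl-fr-br
print("yaw",yaw,"from w",np.arctan2(-w[0],w[1]),"L",np.linalg.norm(d)/2,np.linalg.norm(w)/2,"centre",c)
p=f(464,231,.043);R=np.array([[np.cos(yaw),-np.sin(yaw)],[np.sin(yaw),np.cos(yaw)]])
print("pivot",p,"pred",c[:2]+R@[.058,0])
g=lambda x,y,z:at_z("scene",x/3.7+190,y/3.7+150,z)
hd=f(547,312,.086);print("handle",hd,"scene",g(513,300,.086),"scene pivot",g(487,272,.043))
q=R.T@(hd-p)[:2];print(q,np.linalg.norm(q),"cam ang",-np.arctan2(q[1],q[0]))
print("plate start",c[:2]+R@[-.099,0])
d=np.load("topd.npy")
for u,v in[(180,178),(195,180),(200,180),(175,200),(100,200),(150,300)]:
  print((u,v),np.round(at_depth("top",u,v,d[v,u]),3))
P=np.array([at_depth("top",u,v,d[v,u]) for v in range(0,420,4) for u in range(0,560,4) if d[v,u]>0])
m=(P[:,2]>.1)&(P[:,0]<.9)
for z in (.08,.12,.2,.3): 
  Q=P[(P[:,2]>z)]; print(z,len(Q),Q.min(0) if len(Q) else 0,Q.max(0) if len(Q) else 0)
```

```text
[[ 0.6638 -0.1345  0.01  ]
 [ 0.6409 -0.2315  0.01  ]
 [ 0.4282 -0.179   0.01  ]
 [ 0.4492 -0.0829  0.01  ]]
yaw -0.23897789777820072 from w -0.22306973546930456 L 0.21989035909590665 0.09901824422287386 centre [ 0.54553066 -0.15698697  0.01      ]
pivot [ 0.60261872 -0.17083138  0.043     ] pred [ 0.60188233 -0.17071614]
handle [ 0.55444805 -0.20722111  0.086     ] scene [ 0.55618927 -0.21019609  0.086     ] scene pivot [ 0.60016481 -0.1730238   0.043     ]
[-0.03818787 -0.04675801] 0.06037073238650944 cam ang 2.2556453195155153
plate start [ 0.4493442  -0.13355271]
(180, 178) [0.598 0.041 0.064]
(195, 180) [0.594 0.014 0.062]
(200, 180) [0.597 0.007 0.049]
(175, 200) [0.556 0.048 0.072]
(100, 200) [ 0.567  0.206 -0.002]
(150, 300) [0.377 0.103 0.   ]Traceback (most recent call last):
  File "<stdin>", line 17, in <module>
  File "h.py", line 12, in at_depth
    s,T=ray_px(cam,u,v);return (T@np.array([s[0]*dep,-s[1]*dep,-dep,1]))[:3]
        ~~~~~~^^^^^^^^^
  File "h.py", line 4, in ray_px
    c=r.get_calibration(cam);K=np.array(c["intrinsics"]);k=c["k1"]
ValueError: time passes only in moves, steps and waits
```

View pics/top1.png

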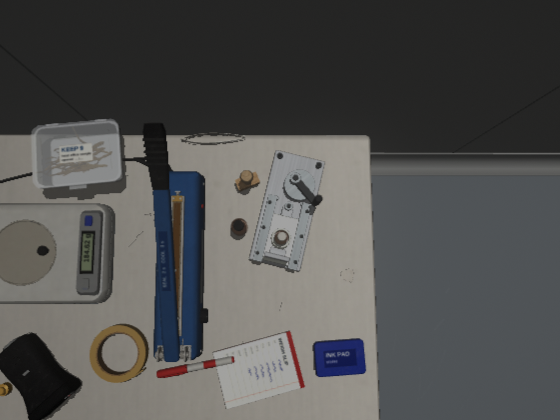

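View pics/scene1.png

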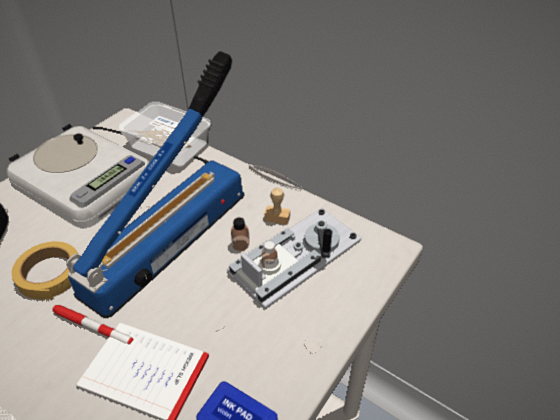

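The full views also show a tall blue sealer. Its raised lever ends near top pixel (155,150), and it stands between the arm and the jig, so I need its height before crossing.

Run:
```python
from h import *
c=r.get_calibration("top");r.get_calibration=lambda n:c
d=np.load("topd.npy")
P=np.array([at_depth("top",u,v,d[v,u]) for v in range(0,420,4) for u in range(0,560,4) if d[v,u]>0])
for x0 in np.arange(.2,.95,.05):
  m=(P[:,0]>x0)&(P[:,0]<=x0+.05)&(P[:,1]>-.3)&(P[:,1]<.75)
  if m.sum():
    Q=P[m];i=Q[:,2].argmax();j=Q[Q[:,2]>.1]
    print(round(x0,2),np.round(Q[i],3),"y range z>.1",(np.round([j[:,1].min(),j[:,1].max()],2) if len(j) else None))
```

```text
0.2 [0.23  0.233 0.071] y range z>.1 None
0.25 [0.297 0.042 0.099] y range z>.1 None
0.3 [0.345 0.051 0.124] y range z>.1 [0.03 0.05]
0.35 [0.391 0.054 0.147] y range z>.1 [0.03 0.06]
0.4 [0.447 0.038 0.17 ] y range z>.1 [0.03 0.05]
0.45 [0.495 0.036 0.189] y range z>.1 [0.03 0.25]
0.5 [0.547 0.038 0.212] y range z>.1 [0.03 0.06]
0.55 [0.597 0.03  0.26 ] y range z>.1 [0.03 0.06]
0.6 [0.632 0.049 0.278] y range z>.1 [0.03 0.06]
0.65 [0.655 0.261 0.06 ] y range z>.1 None
0.7 [0.7   0.257 0.06 ] y range z>.1 None
0.8 [ 0.839 -0.253  0.248] y range z>.1 [-0.3   0.36]
```

```bash
cat >> h.py <<'E'
yaw=-.232; PIV=np.array([.6012,-.1715]); R=np.array([[np.cos(yaw),-np.sin(yaw)],[np.sin(yaw),np.cos(yaw)]])
def jig(x,y): return PIV+R@np.array([x-.058,y])      # jig -> world xy
def arc(phi,gap=0.,rc=.018):                          # finger pose behind handle at jig polar angle phi
    a=phi-np.arctan2(rc,.06)-gap; q=jig(.058,0)+R@(np.hypot(.06,rc)*np.array([np.cos(a),np.sin(a)]))
    return [*q,yaw+phi-gap]
def plan(way):   # way: (n,x,y,z,yaw of tool y); prints rows in tool axes
    from scipy.spatial.transform import Rotation as Ro
    s=r.state();p=np.array(s["tool_pos"]);M=Ro.from_quat(s["orientation"]).as_matrix()
    y0=np.arctan2(M[1,1],M[0,1]);cur=np.array([*p,y0]);rows=[]
    for n,*t in way:
        t=np.array(t)
        for k in range(1,n+1):
            c=cur+(t-cur)*k/n
            d=M.T@(c[:3]-p); tilt=Ro.from_matrix(M.T@np.array([[-1,0,0],[0,1,0],[0,0,-1.]])@np.eye(3)).as_rotvec()
            rows.append([round(float(v),3) for v in (*d,0,0,-(c[3]-y0))])
        cur=t
    print("t",s["t"],"p",np.round(p,4),"yaw",round(y0,3),"tiltz",np.round(M[:,2],4),"j6",s["joint_pos"][5],"F",np.round(s["force"],1))
    print(str(rows).replace(" ",""))
E
python3 - <<'E'
from h import *
plan([(5,.273,.617,.4,1.15),(9,.48,.28,.4,.3),(6,.52,.06,.4,-.3)])
E
```

```text
t 1.0 p [0.2732 0.6172 0.2313] yaw 1.154 tiltz [ 0.  0. -1.] j6 -0.150032569911704 F [-0.1 -0.1 -0.8]
[[0.0,-0.0,-0.034,0.0,0.0,0.001],[0.0,-0.0,-0.067,0.0,0.0,0.002],[0.0,-0.0,-0.101,0.0,0.0,0.002],[0.0,-0.0,-0.135,0.0,0.0,0.003],[0.0,-0.0,-0.169,0.0,0.0,0.004],[-0.036,-0.025,-0.169,0.0,0.0,0.098],[-0.072,-0.05,-0.169,0.0,0.0,0.193],[-0.108,-0.075,-0.169,0.0,0.0,0.287],[-0.145,-0.1,-0.169,0.0,0.0,0.382],[-0.181,-0.125,-0.169,0.0,0.0,0.476],[-0.217,-0.15,-0.169,0.0,0.0,0.571],[-0.253,-0.175,-0.169,0.0,0.0,0.665],[-0.289,-0.2,-0.169,0.0,0.0,0.76],[-0.326,-0.225,-0.169,0.0,0.0,0.854],[-0.347,-0.255,-0.169,0.0,0.0,0.954],[-0.367,-0.286,-0.169,0.0,0.0,1.054],[-0.388,-0.317,-0.169,0.0,0.0,1.154],[-0.409,-0.348,-0.169,0.0,0.0,1.254],[-0.43,-0.379,-0.169,0.0,0.0,1.354],[-0.451,-0.41,-0.169,0.0,0.0,1.454]]
```

>>> arm_command:
  moves:
    - [[0,0,-0.034,0,0,0],[0,0,-0.067,0,0,0],[0,0,-0.101,0,0,0],[0,0,-0.135,0,0,0],[0,0,-0.17,0,0,0],[-0.036,-0.025,-0.17,0,0,0.098],[-0.072,-0.05,-0.17,0,0,0.193],[-0.108,-0.075,-0.17,0,0,0.287],[-0.145,-0.1,-0.17,0,0,0.382],[-0.181,-0.125,-0.17,0,0,0.476],[-0.217,-0.15,-0.17,0,0,0.571],[-0.253,-0.175,-0.17,0,0,0.665],[-0.289,-0.2,-0.17,0,0,0.76],[-0.326,-0.225,-0.17,0,0,0.854],[-0.347,-0.255,-0.17,0,0,0.954],[-0.367,-0.286,-0.17,0,0,1.054],[-0.388,-0.317,-0.17,0,0,1.154],[-0.409,-0.348,-0.17,0,0,1.254],[-0.43,-0.379,-0.17,0,0,1.354],[-0.451,-0.41,-0.17,0,0,1.454]]
  grip: -1

```text
t: 3.0
tool_pos: [0.5196, 0.0582, 0.4016]
orientation: [0.806, 0.592, 0.0, 0.0]
force: [1.2, 0.1, 0.2]
opening: -0.0003
finger_force: 0.0
```

Run:
```python
from h import *
a=arc(-2.256,.2);print(a)
plan([(10,a[0]-.0,a[1],.3,-1.6),(10,a[0],a[1],.2,a[2])])
```

```text
[np.float64(0.53937972428993), np.float64(-0.18161204782083867), -2.688]
t 3.0 p [0.5196 0.0582 0.4016] yaw -0.304 tiltz [ 6.e-04  0.e+00 -1.e+00] j6 0.22150315553655858 F [1.2 0.1 0.2]
[[-0.022,0.009,0.01,0.0,0.0,0.13],[-0.045,0.018,0.02,0.0,0.0,0.259],[-0.067,0.027,0.03,0.0,0.0,0.389],[-0.089,0.036,0.041,0.0,0.0,0.518],[-0.111,0.045,0.051,0.0,0.0,0.648],[-0.134,0.054,0.061,0.0,0.0,0.778],[-0.156,0.063,0.071,0.0,0.0,0.907],[-0.178,0.073,0.081,0.0,0.0,1.037],[-0.201,0.082,0.091,0.0,0.0,1.166],[-0.223,0.091,0.102,0.0,0.0,1.296],[-0.223,0.091,0.112,0.0,0.0,1.405],[-0.223,0.091,0.122,0.0,0.0,1.513],[-0.223,0.091,0.132,0.0,0.0,1.622],[-0.223,0.091,0.142,0.0,0.0,1.731],[-0.223,0.091,0.152,0.0,0.0,1.84],[-0.223,0.091,0.162,0.0,0.0,1.949],[-0.223,0.091,0.172,0.0,0.0,2.057],[-0.223,0.091,0.182,0.0,0.0,2.166],[-0.223,0.091,0.192,0.0,0.0,2.275],[-0.223,0.091,0.202,0.0,0.0,2.384]]
```

>>> arm_command:
  moves:
    - [[-0.022,0.009,0,0,0,0.13],[-0.045,0.018,0,0,0,0.26],[-0.067,0.027,0,0,0,0.39],[-0.089,0.036,0.01,0,0,0.52],[-0.111,0.045,0.03,0,0,0.65],[-0.134,0.054,0.05,0,0,0.78],[-0.156,0.063,0.07,0,0,0.907],[-0.178,0.073,0.081,0,0,1.037],[-0.2,0.082,0.091,0,0,1.166],[-0.223,0.091,0.102,0,0,1.296],[-0.223,0.091,0.112,0,0,1.405],[-0.223,0.091,0.122,0,0,1.513],[-0.223,0.091,0.132,0,0,1.622],[-0.223,0.091,0.142,0,0,1.731],[-0.223,0.091,0.152,0,0,1.84],[-0.223,0.091,0.162,0,0,1.949],[-0.223,0.091,0.172,0,0,2.057],[-0.223,0.091,0.182,0,0,2.166],[-0.223,0.091,0.192,0,0,2.275],[-0.223,0.091,0.202,0,0,2.384]]

```text
t: 5.0
tool_pos: [0.5407, -0.1802, 0.199]
orientation: [0.848, -0.53, 0.0, -0.0]
force: [-0.4, 0.3, -0.5]
opening: 0.0002
finger_force: 0.0
```

Run:
```python
from h import *
a=arc(-2.256,.2)
plan([(4,a[0],a[1],.105,a[2])])
im,d=r.camera("wrist");cv2.imwrite("pics/w1.png",im)
# project handle top / pivot / vial into wrist
from scipy.spatial.transform import Rotation as Ro
s=r.state();T=np.eye(4);T[:3,:3]=Ro.from_quat(s["orientation"]).as_matrix();T[:3,3]=s["tool_pos"]
c=r.get_calibration("wrist");K=np.array(c["intrinsics"]);W=np.linalg.inv(T@np.array(c["mount"]))
for n,P in(("handletop",[*jig(.058-.0380,-.0464),.086]),("pivot",[*PIV,.043]),("vial",[*jig(-.058,0),.072])):
    q=W@np.array([*P,1]);x=np.array([q[0],-q[1]])/-q[2];x=x*(1+c["k1"]*(x@x));print(n,K[:2,:2]@x+K[:2,2],q)
```

```text
t 5.0 p [ 0.5407 -0.1802  0.199 ] yaw -2.689 tiltz [ 2.e-04 -1.e-04 -1.e+00] j6 2.1888446107180335 F [-0.4  0.3 -0.5]
[[0.0,0.0,0.024,0.0,0.0,-0.0],[0.0,0.001,0.047,0.0,0.0,-0.0],[0.001,0.001,0.071,0.0,0.0,-0.0],[0.001,0.002,0.094,0.0,0.0,-0.001]]
handletop [281.40648683 166.69791435] [ 1.22994504e-04  3.28585604e-02 -2.55286074e-01  1.00000000e+00]
pivot [224.01980773 170.55922094] [-0.05870238  0.03469461 -0.29980757  1.        ]
vial [312.34632992 247.88070894] [ 0.03133211 -0.04383933 -0.29498979  1.        ]
```

View pics/w1.png

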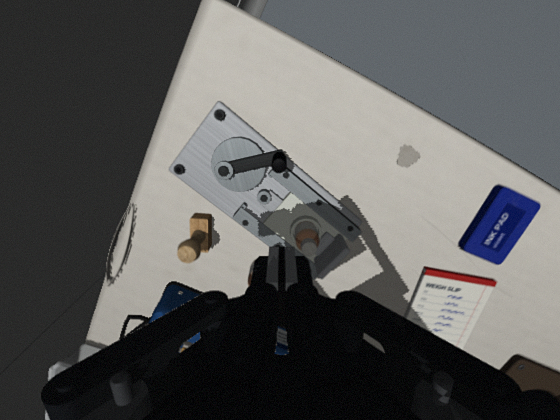

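The wrist view puts the handle top at about (281,160) and the pivot at (225,170), both close to the predictions. The fingertip is on the carriage side of the handle, so I'm lowering it.

>>> arm_command:
  moves:
    - [[0,0,0.025,0,0,0],[0,0.001,0.05,0,0,0],[0.001,0.001,0.075,0,0,0],[0.001,0.002,0.1,0,0,0],[0.001,0.002,0.12,0,0,0],[0.001,0.002,0.139,0,0,0],[0.001,0.002,0.139,0,0,0]]

```text
t: 5.75
tool_pos: [0.5373, -0.1809, 0.0576]
orientation: [0.849, -0.528, -0.003, 0.0]
force: [-0.9, 0.4, 0.4]
opening: 0.0001
finger_force: 0.0
```

Run:
```python
from h import *
w=[]
for p in np.linspace(-2.356,-1.1,17): 
    a=arc(p);w.append((1,a[0],a[1],.06,a[2]))
plan(w)
```

```text
t 5.75 p [ 0.5373 -0.1809  0.0576] yaw -2.683 tiltz [-0.0053  0.0029 -1.    ] j6 2.1788497431825085 F [-0.9  0.4  0.4]
[[0.008,0.0,-0.002,0.0,0.0,-0.095],[0.012,0.001,-0.002,0.0,0.0,-0.173],[0.017,0.001,-0.002,0.0,0.0,-0.252],[0.022,0.001,-0.003,0.0,0.0,-0.33],[0.027,0.001,-0.003,0.0,0.0,-0.409],[0.032,0.0,-0.003,0.0,0.0,-0.487],[0.037,-0.001,-0.003,0.0,0.0,-0.566],[0.041,-0.003,-0.003,0.0,0.0,-0.644],[0.046,-0.005,-0.003,0.0,0.0,-0.723],[0.05,-0.007,-0.003,0.0,0.0,-0.801],[0.055,-0.009,-0.003,0.0,0.0,-0.88],[0.059,-0.012,-0.003,0.0,0.0,-0.958],[0.062,-0.015,-0.003,0.0,0.0,-1.037],[0.066,-0.019,-0.003,0.0,0.0,-1.115],[0.069,-0.023,-0.003,0.0,0.0,-1.194],[0.072,-0.027,-0.003,0.0,0.0,-1.272],[0.074,-0.031,-0.003,0.0,0.0,-1.351]]
```

>>> arm_command:
  moves:
    - [[0.008,0,0,0,0,-0.095],[0.012,0.001,0,0,0,-0.173],[0.017,0.001,0,0,0,-0.252],[0.022,0.001,0,0,0,-0.33],[0.027,0.001,0,0,0,-0.409],[0.032,0,0,0,0,-0.487],[0.037,-0.001,0,0,0,-0.566],[0.041,-0.003,0,0,0,-0.644],[0.046,-0.005,0,0,0,-0.723],[0.05,-0.007,0,0,0,-0.801],[0.055,-0.009,0,0,0,-0.88],[0.059,-0.012,0,0,0,-0.958],[0.062,-0.015,0,0,0,-1.037],[0.066,-0.019,0,0,0,-1.115],[0.069,-0.023,0,0,0,-1.194],[0.072,-0.027,0,0,0,-1.272],[0.074,-0.031,0,0,0,-1.351]]

```text
t: 7.45
tool_pos: [0.5991, -0.2349, 0.0616]
orientation: [0.993, 0.121, -0.002, -0.0]
force: [-5.1, -1.0, 1.4]
opening: 0.0002
finger_force: 2.2
```

Run:
```python
from h import *
w=[]
for p in np.linspace(-1.02,0.03,15): 
    a=arc(p);w.append((1,a[0],a[1],.06,a[2]))
plan(w)
im,d=r.camera("scene");cv2.imwrite("pics/s2.png",cv2.resize(im[150:310,190:390],None,fx=3,fy=3,interpolation=2))
```

```text
t 7.45 p [ 0.5991 -0.2349  0.0616] yaw -1.328 tiltz [-3.e-03 -1.e-04 -1.e+00] j6 0.7983697463933558 F [-5.1 -1.   1.4]
[[0.004,0.0,0.002,0.0,0.0,-0.076],[0.009,0.001,0.002,0.0,0.0,-0.151],[0.013,0.001,0.002,0.0,0.0,-0.226],[0.018,0.002,0.002,0.0,0.0,-0.301],[0.023,0.001,0.002,0.0,0.0,-0.376],[0.027,0.001,0.002,0.0,0.0,-0.451],[0.032,-0.0,0.002,0.0,0.0,-0.526],[0.036,-0.001,0.002,0.0,0.0,-0.601],[0.041,-0.003,0.001,0.0,0.0,-0.676],[0.045,-0.005,0.001,0.0,0.0,-0.751],[0.049,-0.007,0.001,0.0,0.0,-0.826],[0.053,-0.01,0.001,0.0,0.0,-0.901],[0.057,-0.013,0.001,0.0,0.0,-0.976],[0.06,-0.016,0.001,0.0,0.0,-1.051],[0.064,-0.019,0.001,0.0,0.0,-1.126]]
```

View pics/s2.png

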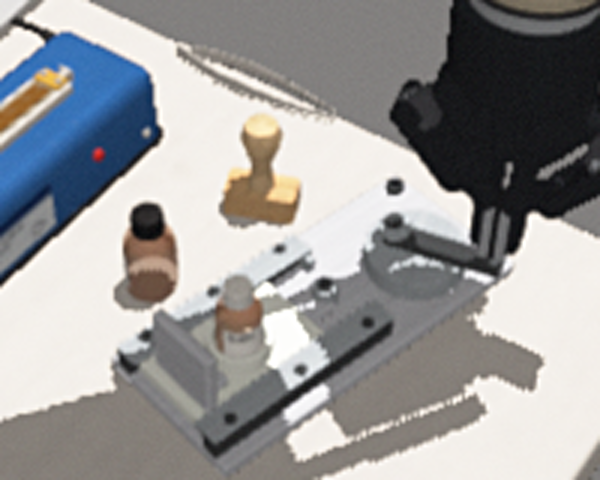

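The cam is turning. Its arm now points right, with the handle at about (500,250) in the crop against the finger at (495,235). The vial and carriage haven't moved. Continuing the arc.

>>> arm_command:
  moves:
    - [[0.004,0,0.001,0,0,-0.076],[0.009,0.001,0.001,0,0,-0.151],[0.013,0.001,0.001,0,0,-0.226],[0.018,0.002,0.001,0,0,-0.301],[0.023,0.001,0.001,0,0,-0.376],[0.027,0.001,0.001,0,0,-0.451],[0.032,0,0.001,0,0,-0.526],[0.036,-0.001,0.001,0,0,-0.601],[0.041,-0.003,0.001,0,0,-0.676],[0.045,-0.005,0.001,0,0,-0.751],[0.049,-0.007,0.001,0,0,-0.826],[0.053,-0.01,0.001,0,0,-0.901],[0.057,-0.013,0.001,0,0,-0.976],[0.06,-0.016,0.001,0,0,-1.051],[0.064,-0.019,0.001,0,0,-1.126],[0.064,-0.019,0.001,0,0,-1.126]]

```text
t: 9.1
tool_pos: [0.6592, -0.2029, 0.0612]
orientation: [0.776, 0.63, 0.001, 0.003]
force: [1.9, -5.3, 0.0]
opening: -0.0005
finger_force: 2.0
```

Run:
```python
from h import *
s=r.state();p=s["tool_pos"];q=R.T@(np.array(p[:2])-PIV);a=np.arctan2(q[1],q[0])
print("finger r,ang",np.hypot(*q),a,"handle ang ~",a+.291)
j=jig(.05,-.06);b=arc(0.03,.3)
plan([(4,b[0],b[1],.06,yaw),(3,b[0],b[1],.16,yaw)])
```

```text
finger r,ang 0.06594212856043326 -0.2637902015309716 handle ang ~ 0.02720979846902838
t 9.1 p [ 0.6592 -0.2029  0.0612] yaw -0.207 tiltz [ 0.0045 -0.0039 -1.    ] j6 -0.23673381447937622 F [ 1.9 -5.3  0. ]
[[-0.004,-0.003,0.0,0.0,0.0,0.006],[-0.008,-0.006,0.001,0.0,0.0,0.012],[-0.012,-0.008,0.001,0.0,0.0,0.019],[-0.016,-0.011,0.001,0.0,0.0,0.025],[-0.016,-0.011,-0.032,0.0,0.0,0.025],[-0.016,-0.011,-0.065,0.0,0.0,0.025],[-0.016,-0.011,-0.099,0.0,0.0,0.025]]
```

>>> arm_command:
  moves:
    - [[-0.006,0,0,0,0,0],[-0.012,0,0,0,0,0],[-0.018,0,0,0,0,0],[-0.018,0,-0.03,0,0,0],[-0.018,0,-0.07,0,0,0],[-0.018,0,-0.11,0,0,0],[-0.018,0,-0.14,0,0,0]]

```text
t: 9.8
tool_pos: [0.6542, -0.2192, 0.2024]
orientation: [0.777, 0.63, 0.001, 0.001]
force: [0.5, -0.5, -0.3]
opening: -0.0002
finger_force: 0.0
```

Run:
```python
from h import *
a=jig(-.128,0)
print(a,np.hypot(*a))
# turn tool y to yaw-pi/2, move back right-side high
m=jig(-.02,-.05)
plan([(9,m[0],m[1],.2,-1.0),(9,a[0],a[1],.2,yaw-np.pi/2)])
```

```text
[ 0.42018322 -0.12873406] 0.43946148556471865
t 9.8 p [ 0.6542 -0.2192  0.2024] yaw -0.208 tiltz [ 2.3e-03 -7.0e-04 -1.0e+00] j6 -0.2626150899393354 F [ 0.5 -0.5 -0.3]
[[-0.001,-0.016,0.0,0.0,0.0,0.088],[-0.003,-0.031,0.0,0.0,0.0,0.176],[-0.004,-0.047,0.001,0.0,0.0,0.264],[-0.005,-0.063,0.001,0.0,0.0,0.352],[-0.007,-0.078,0.001,0.0,0.0,0.44],[-0.008,-0.094,0.001,0.0,0.0,0.528],[-0.01,-0.11,0.002,0.0,0.0,0.616],[-0.011,-0.125,0.002,0.0,0.0,0.704],[-0.012,-0.141,0.002,0.0,0.0,0.792],[-0.006,-0.153,0.002,0.0,0.0,0.881],[-0.001,-0.165,0.002,0.0,0.0,0.971],[0.005,-0.176,0.002,0.0,0.0,1.06],[0.011,-0.188,0.002,0.0,0.0,1.149],[0.017,-0.2,0.002,0.0,0.0,1.238],[0.023,-0.212,0.002,0.0,0.0,1.327],[0.029,-0.224,0.002,0.0,0.0,1.417],[0.034,-0.236,0.002,0.0,0.0,1.506],[0.04,-0.248,0.002,0.0,0.0,1.595]]
```

>>> arm_command:
  moves:
    - [[-0.001,-0.016,0,0,0,0.088],[-0.003,-0.031,0,0,0,0.176],[-0.004,-0.047,0,0,0,0.264],[-0.005,-0.063,0,0,0,0.352],[-0.007,-0.078,0,0,0,0.44],[-0.008,-0.094,0,0,0,0.528],[-0.01,-0.11,0,0,0,0.616],[-0.011,-0.125,0,0,0,0.704],[-0.012,-0.141,0,0,0,0.792],[-0.006,-0.153,0,0,0,0.881],[-0.001,-0.165,0,0,0,0.971],[0.005,-0.176,0,0,0,1.06],[0.011,-0.188,0,0,0,1.149],[0.017,-0.2,0,0,0,1.238],[0.023,-0.212,0,0,0,1.327],[0.029,-0.224,0,0,0,1.417],[0.034,-0.236,0,0,0,1.506],[0.04,-0.248,0,0,0,1.595],[0.04,-0.248,0,0,0,1.595]]

```text
t: 11.7
tool_pos: [0.4183, -0.1279, 0.1991]
orientation: [0.993, -0.115, -0.0, -0.0]
force: [0.4, -0.8, 0.1]
opening: -0.0
finger_force: 0.0
```

Run:
```python
from h import *
a=jig(-.128,0)
plan([(6,a[0],a[1],.04,yaw-np.pi/2)])
for n in("top","scene"):
    im,d=r.camera(n);o=r.search_frame(n,"carriage_plate")[:2];print([(e["centre"],e["score"]) for e in o],[ (e["centre"],e["score"]) for e in r.search_frame(n,"cam_handle")[:1]])
    c=im[115:275,170:370] if n=="top" else im[150:310,190:390]
    cv2.imwrite(f"pics/{n}3.png",cv2.resize(c,None,fx=3.7,fy=3.7,interpolation=2))
A=cv2.imread("pics/top3.png");B=cv2.imread("pics/scene3.png");cv2.imwrite("pics/both3.png",cv2.resize(np.hstack([A,B]),(800,320)))
```

```text
t 11.7 p [ 0.4183 -0.1279  0.1991] yaw -1.802 tiltz [-5.e-04  8.e-04 -1.e+00] j6 1.2722738741222812 F [ 0.4 -0.8  0.1]
[[0.0,0.0,0.027,0.0,0.0,0.0],[0.001,0.0,0.053,0.0,0.0,0.0],[0.001,0.0,0.08,0.0,0.0,0.0],[0.001,0.0,0.106,0.0,0.0,0.0],[0.002,0.0,0.133,0.0,0.0,0.001],[0.002,0.001,0.159,0.0,0.0,0.001]]
[([286.0, 222.9], 0.79)] [([299.4, 167.8], 0.66)]
[([262.0, 269.6], 0.9)] [([328.3, 223.1], 0.87)]
```

View pics/both3.png

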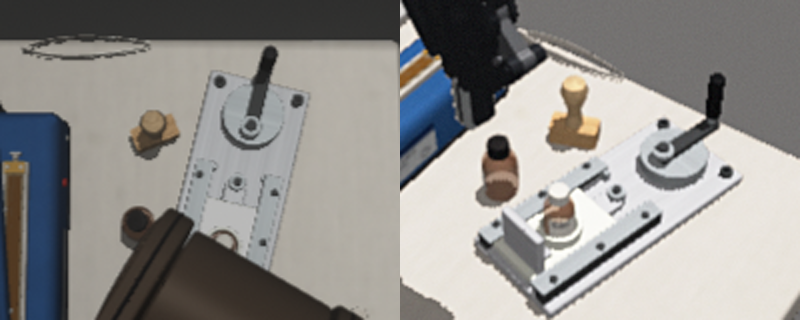

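Both views show the handle pointing straight away from the carriage: the pivot is at (251,127) and the handle at (271,53) in the left panel. The carriage is still drawn back and the vial is upright. I'm lowering the finger behind the plate.

>>> arm_command:
  moves:
    - [[0,0,0.03,0,0,0],[0,0,0.06,0,0,0],[0,0,0.09,0,0,0],[0,0,0.12,0,0,0],[0,0,0.14,0,0,0],[0,0,0.155,0,0,0],[0,0,0.157,0,0,0],[0.003,0.001,0.157,0,0,0],[0.006,0.001,0.157,0,0,0],[0.009,0.001,0.157,0,0,0],[0.012,0.001,0.157,0,0,0]]

```text
t: 13.1
tool_pos: [0.4318, -0.1328, 0.0433]
orientation: [0.993, -0.115, 0.001, 0.0]
force: [-0.9, -0.3, -0.5]
opening: 0.0001
finger_force: 0.0
```

Run:
```python
from h import *
a=jig(-.11,0);b=jig(-.082,0)
plan([(1,a[0],a[1],.042,yaw-np.pi/2),(1,b[0],b[1],.042,yaw-np.pi/2)])
im,d=r.camera("scene");cv2.imwrite("pics/s4.png",cv2.resize(im[150:310,190:390],None,fx=3,fy=3,interpolation=2))
```

```text
t 13.1 p [ 0.4318 -0.1328  0.0433] yaw -1.802 tiltz [ 0.0018 -0.0011 -1.    ] j6 1.2782870274317135 F [-0.9 -0.3 -0.5]
[[0.006,-0.001,0.001,0.0,0.0,0.001],[0.034,-0.001,0.001,0.0,0.0,0.001]]
```

View pics/s4.png

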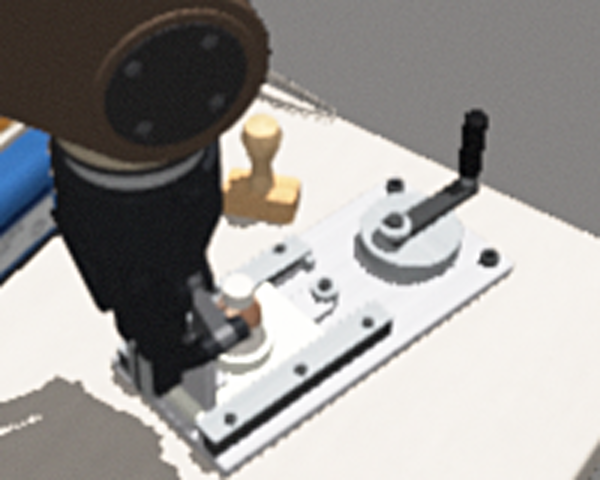

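The finger is behind the plate, on its centre line, and the knuckles at about (235,330) clear the vial. Pushing slowly.

>>> arm_command:
  moves:
    - [[0.003,0,0,0,0,0],[0.006,0,0,0,0,0],[0.008,-0.001,0,0,0,0],[0.01,-0.001,0,0,0,0],[0.012,-0.001,0,0,0,0],[0.014,-0.001,0,0,0,0],[0.016,-0.001,0,0,0,0],[0.018,-0.001,0,0,0,0],[0.02,-0.001,0,0,0,0],[0.022,-0.001,0,0,0,0],[0.024,-0.001,0,0,0,0],[0.026,-0.001,0,0,0,0],[0.028,-0.001,0,0,0,0]]

```text
t: 14.45
tool_pos: [0.4583, -0.1378, 0.0422]
orientation: [0.993, -0.115, -0.0, 0.0]
force: [-2.6, -0.1, 0.6]
opening: 0.0003
finger_force: 1.5
```

>>> arm_command:
  moves:
    - [[0.002,0,0,0,0,0],[0.004,0,0,0,0,0],[0.006,0,0,0,0,0],[0.006,0,0,0,0,0]]

```text
t: 14.85
tool_pos: [0.4645, -0.1393, 0.0422]
orientation: [0.993, -0.115, 0.0, 0.0]
force: [-1.3, -0.3, -2.1]
opening: 0.0001
finger_force: 0.9
```

>>> arm_command:
  moves:
    - [[0.002,0,0,0,0,0],[0.004,0,0,0,0,0],[0.004,0,0,0,0,0]]

```text
t: 15.15
tool_pos: [0.4669, -0.1399, 0.0422]
orientation: [0.993, -0.115, -0.002, -0.0]
force: [-7.9, -0.3, 4.4]
opening: -0.0002
finger_force: 3.5
```

>>> arm_command:
  moves:
    - [[0.001,0,0,0,0,0],[0.003,0,0,0,0,0],[0.003,0,0,0,0,0],[0.003,0,0,0,0,0]]

```text
t: 15.55
tool_pos: [0.4668, -0.1398, 0.0422]
orientation: [0.993, -0.114, -0.006, -0.001]
force: [-16.8, 1.0, 12.2]
opening: -0.0001
finger_force: 8.3
```

The carriage is hard against its stops: the force went up with no further travel. Backing off and rising.

>>> arm_command:
  moves:
    - [[-0.005,0,0,0,0,0],[-0.015,0,0,0,0,0],[-0.025,0,0,0,0,0],[-0.035,0,0,0,0,0],[-0.035,0,-0.04,0,0,0],[-0.035,0,-0.08,0,0,0],[-0.035,0,-0.12,0,0,0],[-0.035,0,-0.16,0,0,0],[-0.035,0,-0.2,0,0,0],[-0.035,0,-0.2,0,0,0]]

```text
t: 16.55
tool_pos: [0.4396, -0.1342, 0.2495]
orientation: [0.993, -0.115, 0.007, 0.003]
force: [-0.6, -0.5, 0.9]
opening: 0.0002
finger_force: 0.0
```

Run:
```python
from h import *
im,d=r.camera("scene");cv2.imwrite("pics/s5.png",cv2.resize(im[150:310,190:390],None,fx=3,fy=3,interpolation=2));print(r.state()["t"],r.state()["force"])
```

```text
16.6 [-0.54244533  0.09034267 -0.05308222]
```

View pics/s5.png

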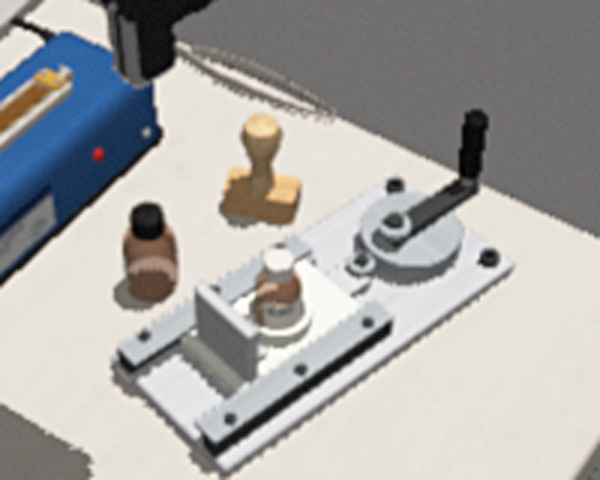

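The carriage is home with its roller at (362,262), against the cam's low side. The handle points straight away at (472,150), the vial stands upright at (280,285), and the bystanders haven't moved.

```bash
python3 -c "
from station import r
print(r.sign_off())"
```

```text
the job is handed in; nothing more can be done
None
```

The job is handed in at about 17 s: the cam is turned to its low point, the carriage is fully home against its stops, and the last picture shows the vial upright and the bystanders where they were; sign-off returned no verdict.

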